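Hang a tray bracket on a slotted upright

ROBOT

A 6-joint arm with a two-finger parallel gripper is mounted at the origin on a cart in front of the work surface, level with it; the furniture and walls round the work are solid. World frame = base frame: x ahead of the robot, y to its left, z up, the work surface at z = 0. Lengths are in mm, angles in rad, forces in N, time in s.
With the tool pointing down it reaches from about 275 to 825 mm from the base axis. Payload 4.9 kg.
Tool frame: the origin (TCP) lies at the very end of the fingers, on their centre line; the grasp point (between the pads) lies 19 mm behind it; z points along the fingers, y is the direction in which the jaws open and shut (so a half turn about z gives the same grasp; the last joint's range is limited). The gripper opens to 85 mm and grips with 20 to 120 N. Pads are 22 mm wide; open, the fingers measure 114 mm over their backs; the gripper's body (76 mm by 85 mm) begins 54 mm behind the grasp point. The pads swing forward as they close: fully open they stand 13 mm farther back than shut.
Start: joints at [1.126, 0.326, -0.193, 1.052, 0, 1.437], TCP at [168.196, 523.669, 231.281] pointing down, gripper open.
Joint ranges: [-2.65, 2.65], [-0.97, 1.79], [-1.3, 1.35], [-1.93, 2.1], [-1.47, 1.37], [-3.14, 3.14]. Speed limits (rad/s): [2.57, 2.57, 3.14, 3.14, 3.14, 3.14].

INTERFACE

Orientations are given as [roll, pitch, yaw] about the fixed x, y, z axes, in that order (R = Rz(yaw) Ry(pitch) Rx(roll)).
In Python, from bench import bot, solve_ik, imaging gives the robot as it stands. Calls block until the motion is done:
- bot.move_ptp(position, orientation): joint-space move of the TCP to a pose.
- bot.movel(position, rot=None, max_speed=150, threshold=None): straight line of the TCP; rot=None keeps the orientation; max_speed is the mean speed in mm/s. With threshold (N) it stops when the force on the tool has changed by that much, and returns True; else False.
- bot.move_j(angles): joint-space move.
- bot.grip(opening, effort=None): opening from 0.0 (shut) to 1.0 (fully open); effort is the grip in N (None keeps the last); returns when the fingers have stopped.
- bot.dwell(seconds).
- solve_ik(position, orientation): joint angles nearest the present ones, or None.
- bot.get_state(): the state.
- imaging.capture(name): name is "side" or "top"; returns the picture (400x640x3 uint8, blue, green, red); there is no depth.
- imaging.camera_model(name): a dict with "K" (3x3 intrinsics, pixels), "k1" (the pictures are not rectified: a ray, as slopes to the right and down, at radius r is drawn at 1 + k1 r^2 times it, then the intrinsics apply), "position" and "rotation" of the camera in the world. Camera axes: x right, y up, looking along -z (the intrinsics and any distortion apply to the point x, -y, -z); pixel columns grow to the right and rows downward; lengths in mm; the calibration is good to about 2 mm. A picture is of the moment at which its call begins. camera_model takes no time and is no camera call.
A pose or a line that the arm cannot do raises bot.IKError and nothing moves.
- bot.sign_off(): hands the job in, once; it reports no verdict.
The state is a dict: "t": time; "qpos": joint angles; "joint_velocities": joint speeds; "effort": joint torques, N m; "tcp_pos": TCP position; "orientation": TCP orientation; "contact_force": force on the tool from outside, world axes, zero at the start; "wrist_torque": the same for the moment, N m; "opening": opening from 0.0 (shut) to 1.0 (fully open).
Only numpy, scipy, OpenCV 4.12 (cv2) and the standard library are available. Lean on these libraries where they do the work, as an engineer would, in place of code of your own. Each camera call takes 0.05 s, during which the arm holds its last target.

TASK

Hang the blue tray bracket on the slotted grey strip of the bench upright: push its two hook tabs through the two slots, then press it down past the spring catch until it is fully home, and let go. The strip may be clamped off-centre, so feel for the slots and do not force anything; leave the other things on the bench where they are.

Things in the scene. Friction and masses are not known exactly. Their poses are not given: they have to be found in the camera images.
- upright: Fixed bench upright: foot plate 150 x 160 mm, two aluminium posts 120 mm apart, top 189 mm high. A grey slotted strip (60 wide, 4 thick, from 29 to 183 mm above the worktop) is clamped in front of the posts. Origin on the worktop, below the plane of the strip's front face, half-way between the posts. x points level into the strip, away from the side where the bracket hangs; y left; z up.
- upright_mark (a point): Point in the plane of the strip's front face, half-way between the posts, 135 mm above the worktop; axes as upright. The strip has two slots one above the other, right through, each 9 mm wide (y) and 28 mm high; lower edges at z = 0 and -50 mm from here. The strip was clamped by hand: the slots' common centre line lies up to 10 mm left or right of this point. It is not reported; feel or see it.
- upright_catch (a point): Mid-plane point 135 mm up and 20 mm behind the strip's front, where a spring roller catch sits behind the upper slot (off-centre like the slots). From some 12 mm above home it resists the descent with about 5 N and pushes the bracket back towards the tray with about 8 N; below about 5 mm it snaps over and draws it down, until the necks stop hard on the slots' lower edges. Weight alone does not pass it.
- bracket: Blue tray bracket to be hung, loose, about 120 g, standing upright on its 90 x 90 mm tray. Origin at its underside in the flat back plane that comes to lie against the strip. x points from the tray towards the hook tabs, z up. The tray reaches from there to x = -92 mm, two steel stays rise from its front corners to the back plate (40 wide, 110 high); black grip lug on top.
- bracket_grip (a point): Centre of the bracket's black grip lug, 130 mm above its underside and 35 mm on the tray side of the back plane; axes as bracket. The lug is 12 mm thick (along y), 40 mm long (along x); its top is 20 mm above this point and 20 mm of it stands free below. To the right of the bracket a tall red and white analyser fills the bench (x > 0.42, y < -0.38): keep clear of it.
- bracket_hook (a point): Point in the bracket's back plane, on its middle line, 85 mm above its underside, level with the underside of the upper tab's neck; axes as bracket. To enter the slots this point must be 13 to 20 mm above upright_mark (16.5 is best); home, it is level with upright_mark, the necks rest on the slots' lower edges and the back plane is within 2 mm of the strip.
- bracket_tab (a point): End of the upper hook tab, 14 mm in +x from bracket_hook. Two steel tabs, 6 mm wide (y), stick out 14 mm from the back plane, this one and one 50 mm lower. Each has a neck 8 mm high above bracket_hook's level and a tongue hanging 12 mm below it (20 mm in all); behind the back plane the tongue leaves a gap of 5.5 mm for the strip.
- bench_timer: White bench timer with buttons, 62 x 66 x 18 mm, loose, a bystander; origin at its underside.
- vial_white: White-and-brown dye vial with white cap, 22 mm wide, 48 mm tall, loose, a bystander; origin at its underside.
- vial_red: Brown dye vial with red cap, 22 mm wide, 48 mm tall, loose, a bystander; origin at its underside.
- beaker_a: Small clear beaker, 44 mm wide, 58 mm tall, loose, a bystander; origin at its underside.

How it is judged:
By the outcome, as a careful person would: the job done as asked, in the order asked, and still so for the second after the job is handed in, with the robot touching nothing.
It also fails if it takes over 56 s, if anything falls off the work surface, if the arm or the gripper's body presses on something with over 40 N, if the wrist force passes 120 N, or if a joint passes its speed limit or range.

## Working session

There is one attempt and no reset: what is moved stays moved. The work goes in short steps, each a Python script; the robot and the scene stay as the last script left them, time stands still between calls to the robot, and variables do not carry over. Pictures are saved under pics/ and viewed, and the job is handed in when it is done.

```bash
ls; mkdir -p pics; python3 - <<'E'
from bench import bot, solve_ik, imaging
import cv2, json
print(bot.get_state())
for n in ("side","top"):
    cv2.imwrite(f"pics/{n}0.png", imaging.capture(n)); print(n, imaging.camera_model(n))
E
```

```text
pics
{'t': 0.0, 'qpos': array([ 1.12581768e+00,  3.26946048e-01, -1.93613734e-01,  1.05197687e+00,
        1.98375274e-06,  1.43659094e+00]), 'joint_velocities': array([ 0.0014559 ,  0.00051424,  0.00148618, -0.00149904, -0.00032309,
       -0.0010603 ]), 'effort': array([-6.84370730e-05, -4.43398654e+01,  2.62442118e+01,  1.54626416e-02,
       -1.51548425e-04,  1.10365050e-09]), 'tcp_pos': array([167.92291805, 523.12027374, 230.48931515]), 'orientation': array([-3.13986824e+00, -2.34826184e-04,  2.83081919e+00]), 'contact_force': array([ 0.36893225, -0.06646024,  0.30994435]), 'wrist_torque': array([-0.01995413, -0.01311335,  0.01775843]), 'opening': 1.0050982686460175}
side {'K': array([[413.71725815,   0.        , 326.07962745],
       [  0.        , 413.71725815, 196.96960152],
       [  0.        ,   0.        ,   1.        ]]), 'k1': -0.015790121240088908, 'position': array([  67.38334869, 1129.72673586,  707.84694057]), 'rotation': array([ 1.05020765, -0.02207972, -2.6805531 ])}
top {'K': array([[384.79571658,   0.        , 319.33526093],
       [  0.        , 384.79571658, 198.63320865],
       [  0.        ,   0.        ,   1.        ]]), 'k1': 0.03244485326813937, 'position': array([ 367.14357144,  179.47939479, 1266.29617684]), 'rotation': array([ 0.16719964,  0.00740131, -1.5903666 ])}
```

View pics/side0.png

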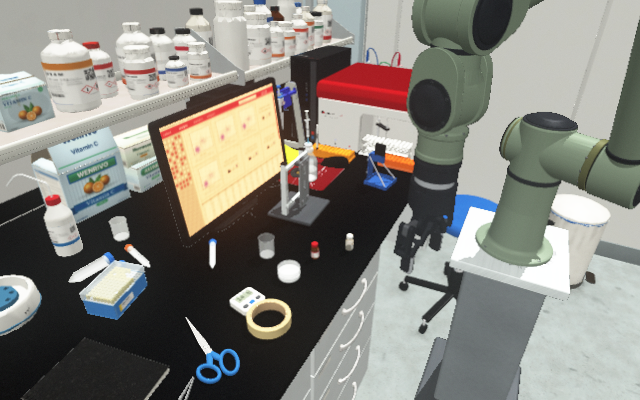

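View pics/top0.png

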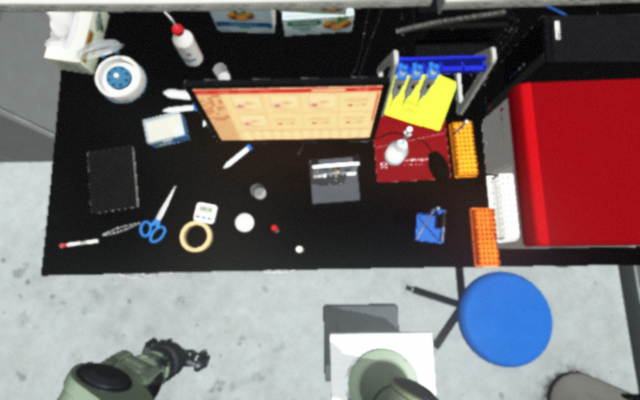

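The side view shows the upright at about (300,190) and the bracket at about (380,172). In the top view they are at about (335,178) and (431,226). I'll enlarge crops of both.

```bash
cat > h.py <<'E'
import numpy as np, cv2
from scipy.spatial.transform import Rotation as Ro
from bench import bot, solve_ik, imaging
CM={n:imaging.camera_model(n) for n in("side","top")}
def R(n): return Ro.from_euler('xyz',CM[n]['rotation']).as_matrix()
def proj(n,P):
    P=np.atleast_2d(P).astype(float); c=CM[n]; q=(P-c['position'])@R(n)
    s=np.stack([q[:,0]/-q[:,2], -q[:,1]/-q[:,2]],1); r2=(s**2).sum(1,keepdims=True)
    s=s*(1+c['k1']*r2); return s@c['K'][:2,:2].T+c['K'][:2,2]
def ray(n,px):
    c=CM[n]; d=(np.asarray(px,float)-c['K'][:2,2])/c['K'][0,0]; s=d.copy()
    for _ in range(20): s=d/(1+c['k1']*(s@s))
    return c['position'], R(n)@np.array([s[0],-s[1],-1])
def atz(n,px,z):
    o,d=ray(n,px); return o+d*(z-o[2])/d[2]
def crop(img,x0,y0,x1,y1,f,name):
    cv2.imwrite(name,cv2.resize(img[y0:y1,x0:x1],None,fx=f,fy=f,interpolation=cv2.INTER_CUBIC))
E
python3 - <<'E'
from h import *
s=cv2.imread('pics/side0.png');t=cv2.imread('pics/top0.png')
crop(s,255,130,345,230,6,'pics/s_up.png');crop(s,350,135,410,200,9,'pics/s_br.png')
crop(t,295,145,375,215,8,'pics/t_up.png');crop(t,400,195,465,255,9,'pics/t_br.png')
print(proj('top',bot.get_state()['tcp_pos']),proj('side',bot.get_state()['tcp_pos']))
E
```

```text
[[189.11718835 345.98432117]] [[419.35772986 265.86553455]]
```

```bash
python3 - <<'E'
import cv2,numpy as np
def pad(i,h,w): 
    o=np.zeros((h,w,3),np.uint8); o[:i.shape[0],:i.shape[1]]=i; return o
E
ls pics
```

```text
s_br.png
s_up.png
side0.png
t_br.png
t_up.png
top0.png
```

View pics/s_up.png

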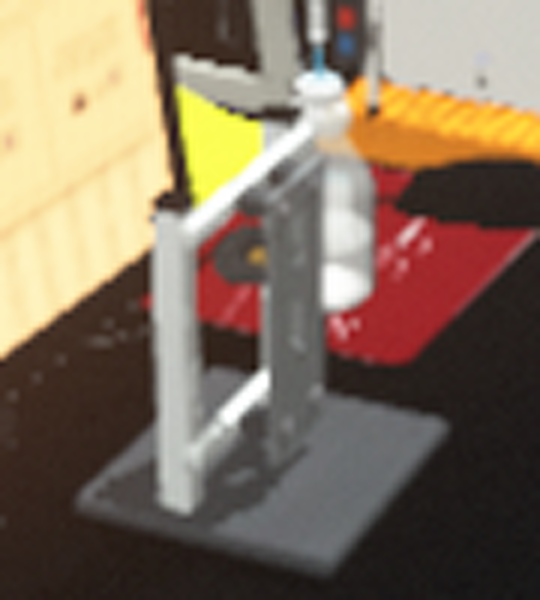

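View pics/s_br.png

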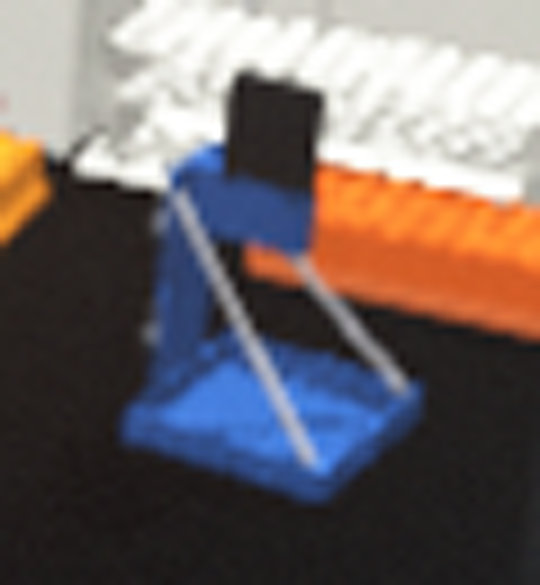

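View pics/t_up.png

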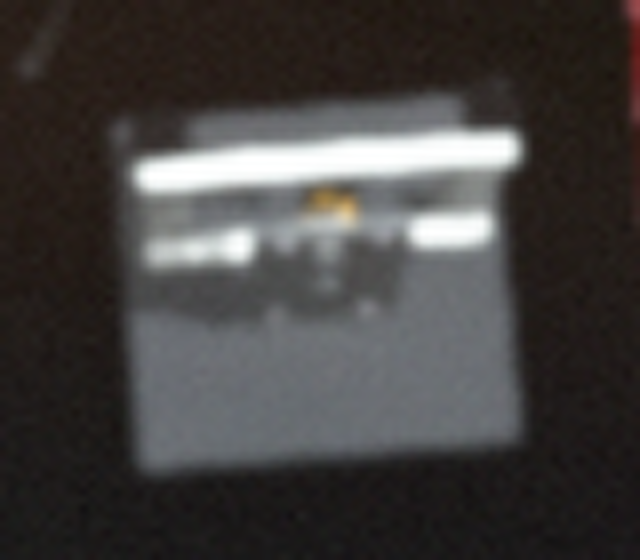

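View pics/t_br.png

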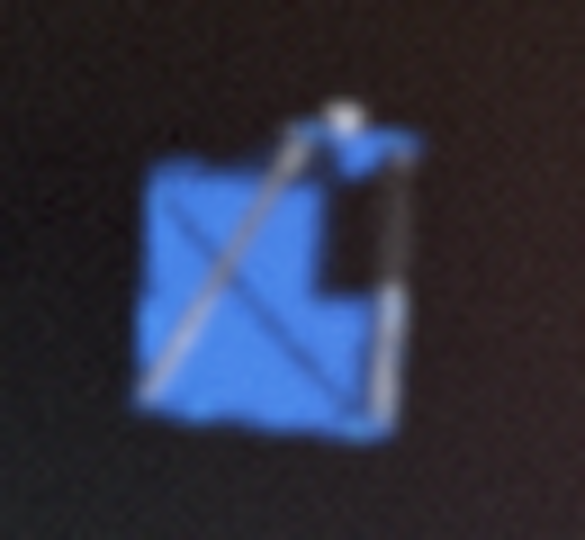

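```bash
python3 - <<'E'
from h import *
f=lambda x,y:(295+(x+.5)/8-.5,145+(y+.5)/8-.5)
for n,p,z in [('plFL',(145,470),8),('plFR',(522,440),8),('plBR',(463,97),8),('barL',(135,175),180),('barR',(520,150),180),('roller',(330,207),135)]:
    print(n,atz('top',f(*p),z).round(1))
g=lambda x,y:(400+(x+.5)/9-.5,195+(y+.5)/9-.5)
for n,p,z in [('trFL',(135,405),10),('trFR',(395,435),10),('trBL',(150,163),10),('bpL',(290,130),110),('bpR',(422,140),110),('lug',(358,236),150),('tab',(345,110),93)]:
    print(n,atz('top',g(*p),z).round(1))
fr={n:np.mean([imaging.capture(n).astype(float) for _ in range(6)],0) for n in('side','top')}
for n in fr: np.save(f'pics/{n}.npy',fr[n])
def c2(img,x0,y0,x1,y1,f,name):
    c=img[y0:y1,x0:x1]; c=np.clip((c/255)**.6*255,0,255).astype(np.uint8)
    cv2.imwrite(name,cv2.resize(c,None,fx=f,fy=f,interpolation=cv2.INTER_LANCZOS4))
c2(fr['side'],265,145,335,230,7,'pics/s_up1.png')
c2(fr['top'],305,150,370,210,10,'pics/t_up1.png')
print(bot.get_state()['t'])
E
```

```text
plFL [564.4 206.9   8. ]
plFR [573.8  50.7   8. ]
plBR [720.8  70.2   8. ]
barL [645.9 205.  180. ]
barR [652.2  65.1 180. ]
roller [643.4 132.7 135. ]
trFL [ 438.5 -121.1   10. ]
trFR [ 426.1 -213.1   10. ]
trBL [ 526.1 -132.    10. ]
bpL [ 523.6 -154.5  110. ]
bpR [ 519.4 -198.2  110. ]
lug [ 483.4 -162.3  150. ]
tab [ 532.4 -178.5   93. ]
0.7
```

View pics/s_up1.png

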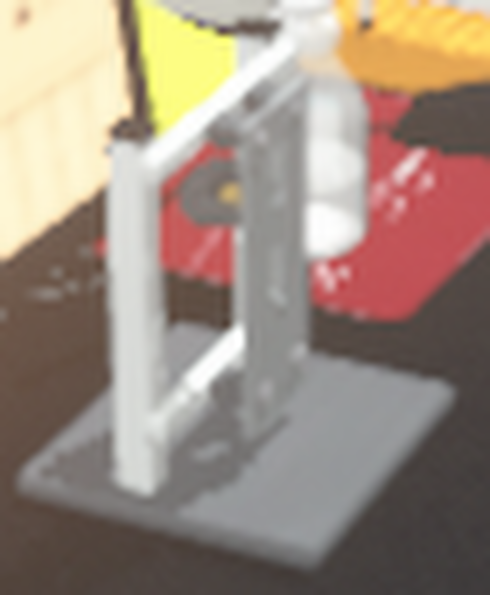

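View pics/t_up1.png

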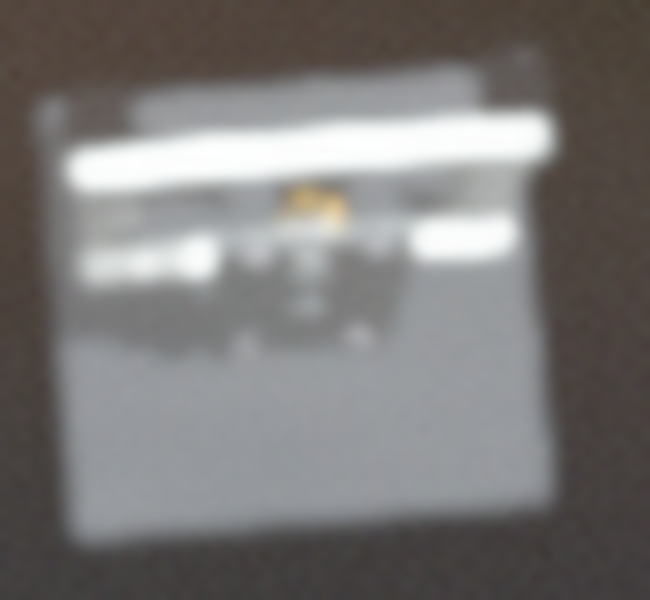

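```bash
python3 - <<'E'
from h import *
from scipy.optimize import least_squares
T=lambda x,y:np.array((305+(x+.5)/10-.5,150+(y+.5)/10-.5))
S=lambda x,y:np.array((265+(x+.5)/7-.5,145+(y+.5)/7-.5))
print('slotU top',atz('top',T(310,262),149).round(1),'slotL',atz('top',T(305,303),99).round(1))
def tri(a,b):
    r=least_squares(lambda X:np.r_[proj('top',X)[0]-a,proj('side',X)[0]-b],[630,135,100]); return r.x.round(1),r.fun.round(2)
print('slotU',tri(T(310,262),S(278,165)))
print('slotL',tri(T(305,303),S(280,285)))
print('screwLL',tri(T(245,345),S(262,425)))
print('screwLR',tri(T(360,335),S(297,350)))
print('screwUL',tri(T(255,250),S(256,130)))
print('screwUR',tri(T(375,240),S(298,92)))
print('roller',tri(T(315,205),S(232,193)))
E
```

```text
slotU top [623.8 134.5 149. ] slotL [622.3 134.4  99. ]
slotU (array([622.3, 134.7, 155.4]), array([ 0.01,  0.02, -0.02, -0.  ]))
slotL (array([622.5, 134.1,  95.8]), array([ 0.07,  0.16, -0.18, -0.04]))
screwLL (array([622.6, 151.5,  32.2]), array([ 0.1 ,  0.22, -0.22, -0.05]))
screwLR (array([622.4, 115.6,  53. ]), array([-0.12, -0.27,  0.28,  0.06]))
screwUL (array([621.9, 152. , 179.1]), array([-0.17, -0.36,  0.4 ,  0.09]))
screwUR (array([622. , 117. , 183.2]), array([ 0.  ,  0.01, -0.01, -0.  ]))
roller (array([645.7, 132.4, 134.9]), array([-0.15, -0.32,  0.35,  0.08]))
```

```bash
python3 - <<'E'
from h import *
T=lambda x,y:np.array((305+(x+.5)/10-.5,150+(y+.5)/10-.5))
for n,a,b,z in [('front',(75,545),(553,510),8),('bar lo',(75,190),(550,152),178),('bar up',(75,150),(550,113),180),('plateside L',(73,540),(50,150),8),('plateside R',(553,505),(530,200),8),('lowbar',(85,270),(510,240),60)]:
    A=atz('top',T(*a),z);B=atz('top',T(*b),z);d=A-B
    print(n,A.round(1),B.round(1),np.hypot(*d[:2]).round(1),(np.arctan2(-d[0],d[1])).round(3), (np.arctan2(-d[1],-d[0])).round(3))
# edges automatically: row of plate front edge by column
top=np.load('pics/top.npy').mean(2)
pts=[]
for c in range(316,358):
    col=top[195:208,c]; g=np.diff(col); 
    w=np.clip(-g,0,None)
    k=np.argmax(w); sl=slice(max(k-2,0),k+3); r=195.5+(w[sl]*np.arange(len(w))[sl]).sum()/w[sl].sum()
    pts.append(atz('top',(c,r),8)[:2])
pts=np.array(pts); p=np.polyfit(pts[:,1],pts[:,0],1); res=pts[:,0]-np.polyval(p,pts[:,1]); print('front auto yaw',-p[0], res.std())
pts=[]
for c in range(314,358):
    col=top[157:172,c]; b=np.clip(col-150,0,None); r=157+(b*np.arange(15)).sum()/b.sum(); pts.append(atz('top',(c,r),178)[:2])
pts=np.array(pts); p=np.polyfit(pts[:,1],pts[:,0],1); res=pts[:,0]-np.polyval(p,pts[:,1]); print('bar auto yaw',-p[0], res.std(), np.polyval(p,134))
# bar ends
for c in (165,163,167):
    print(c, np.round(top[c,308:316]), np.round(top[c,355:363]))
E
```

```text
front [562.  209.1   8. ] [570.4  50.7   8. ] 158.6 0.053 -1.518
bar lo [640.  203.4 178. ] [648.4  65.1 178. ] 138.5 0.06 -1.51
bar up [651.5 203.1 180. ] [659.5  64.9 180. ] 138.5 0.058 -1.513
plateside L [563.7 209.7   8. ] [696.7 215.3   8. ] 133.1 1.613 0.042
plateside R [572.1  50.6   8. ] [675.9  54.5   8. ] 103.9 1.608 0.037
lowbar [643.2 203.2  60. ] [650.1  66.6  60. ] 136.8 0.051 -1.52
front auto yaw 0.056561557488758206 0.2617863225983691
bar auto yaw 0.049124361653076605 0.7336480557306723 650.1150295174141
165 [ 39.  55.  72. 105. 160. 205. 223. 231.] [220. 217. 207. 178. 124.  68.  37.  31.]
163 [48. 62. 67. 63. 58. 60. 62. 66.] [252. 252. 251. 244. 195.  97.  42.  30.]
167 [ 37.  53.  77. 129. 208. 245. 250. 251.] [137. 125.  96.  61.  37.  32.  30.  31.]
```

```bash
python3 - <<'E'
from h import *
fr={n:np.load(f'pics/{n}.npy') for n in('side','top')}
def c2(img,x0,y0,x1,y1,f,name):
    c=img[y0:y1,x0:x1]; c=np.clip((c/255)**.55*255,0,255).astype(np.uint8)
    cv2.imwrite(name,cv2.resize(c,None,fx=f,fy=f,interpolation=cv2.INTER_LANCZOS4))
c2(fr['top'],410,200,455,250,12,'pics/t_br1.png')
c2(fr['side'],360,138,400,195,10,'pics/s_br1.png')
E
```

```text
(no output)
```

View pics/t_br1.png

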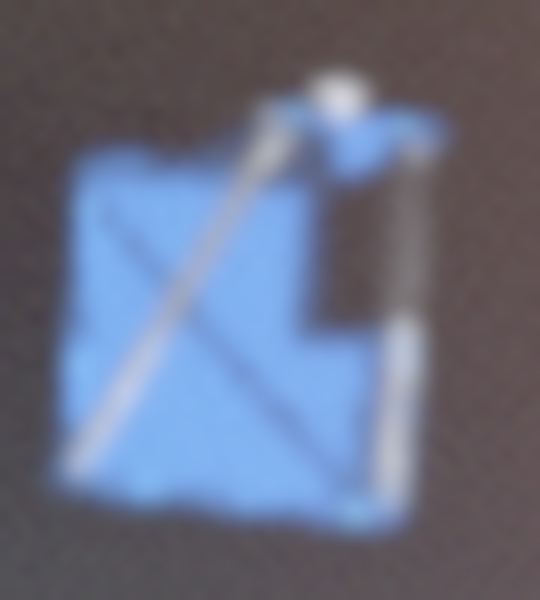

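View pics/s_br1.png

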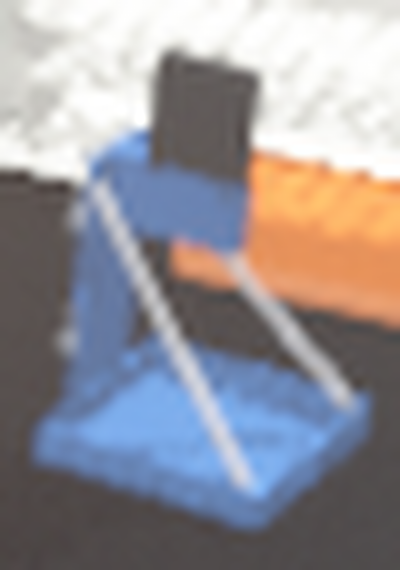

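```bash
python3 - <<'E'
from h import *
from scipy.optimize import least_squares
T=lambda x,y:np.array((410+(x+.5)/12-.5,200+(y+.5)/12-.5))
S=lambda x,y:np.array((360+(x+.5)/10-.5,138+(y+.5)/10-.5))
obs=[('side',S(165,53),(-15,6,150)),('side',S(256,74),(-55,6,150)),('side',S(151,163),(-15,6,110)),('side',S(247,186),(-55,6,110)),
('side',S(250,532),(-92,45,0)),('side',S(33,466),(-2,45,0)),('side',S(76,218),(14,0,83)),('side',S(65,342),(14,0,33)),
('top',T(258,106),(0,20,110)),('top',T(450,132),(0,-20,110)),('top',T(340,80),(14,0,93)),('top',T(52,482),(-92,45,2)),('top',T(408,535),(-92,-45,2)),
('top',T(300,330),(-55,6,110)),('top',T(320,185),(-15,6,150))]
M=np.array([o[2] for o in obs],float)
def W(p): 
    c,s=np.cos(p[2]),np.sin(p[2]); return M@np.array([[c,s,0],[-s,c,0],[0,0,1]])+[p[0],p[1],p[3] if len(p)>3 else 0]
def f(p):
    w=W(p); return np.concatenate([proj(o[0],w[i])[0]-o[1] for i,o in enumerate(obs)])
for p0 in ([520,-175,-.12],[520,-175,-.12,0]):
    r=least_squares(f,p0,loss='soft_l1',f_scale=.5); print(r.x.round(3)); print(f(r.x).reshape(-1,2).round(1).tolist())
p=r.x
r=least_squares(f,[520,-175,-.12],loss='soft_l1',f_scale=.5);p=r.x
c,s=np.cos(p[2]),np.sin(p[2]); print('grip',p[0]-35*c,p[1]-35*s)
E
```

```text
[ 5.20867e+02 -1.77008e+02 -1.38000e-01]
[[-1.2, 0.7], [-0.2, 1.3], [-0.7, 0.1], [-0.3, 0.6], [0.7, 0.6], [0.4, 0.1], [-0.0, -1.1], [0.1, -1.2], [1.6, 0.6], [-1.0, -0.0], [0.1, -0.2], [-0.3, 0.8], [-2.1, -0.3], [1.5, 0.6], [4.8, -2.3]]
[ 5.20528e+02 -1.75801e+02 -1.36000e-01  1.79300e+00]
[[-1.2, 0.3], [-0.2, 0.9], [-0.7, -0.2], [-0.3, 0.3], [0.8, 0.3], [0.4, -0.2], [-0.0, -1.4], [0.1, -1.5], [1.4, 0.7], [-1.2, 0.0], [-0.1, -0.1], [-0.5, 0.9], [-2.3, -0.2], [1.4, 0.6], [4.6, -2.2]]
grip 486.20239543310026 -172.1778583563807
```

```bash
python3 - <<'E'
from h import *
from scipy.optimize import least_squares
T=lambda x,y:np.array((410+(x+.5)/12-.5,200+(y+.5)/12-.5))
S=lambda x,y:np.array((360+(x+.5)/10-.5,138+(y+.5)/10-.5))
obs=[('side',S(165,53),(-15,6,150)),('side',S(256,74),(-55,6,150)),('side',S(151,163),(-15,6,110)),('side',S(247,186),(-55,6,110)),
('side',S(250,532),(-92,45,0)),('side',S(33,466),(-2,45,0)),('side',S(76,218),(14,0,83)),('side',S(65,342),(14,0,33)),
('top',T(264,110),(0,20,110)),('top',T(444,132),(0,-20,110)),('top',T(340,80),(14,0,93)),('top',T(57,482),(-92,45,2)),('top',T(403,530),(-92,-45,2)),
('top',T(302,330),(-55,6,110))]
M=np.array([o[2] for o in obs],float)
def W(p): 
    c,s=np.cos(p[2]),np.sin(p[2]); return M@np.array([[c,s,0],[-s,c,0],[0,0,1]])+[p[0],p[1],0]
f=lambda p:np.concatenate([proj(o[0],w)[0]-o[1] for o,w in zip(obs,W(p))])
r=least_squares(f,[520,-175,-.12],loss='soft_l1',f_scale=.5);p=r.x
print(p.round(3),f(p).reshape(-1,2).round(1).tolist())
gx,gy=p[0]-35*np.cos(p[2]),p[1]-35*np.sin(p[2]); print('grip',gx,gy)
for yaw in (p[2],p[2]+np.pi):
  for z in (280,112): print(yaw,z,solve_ik([gx,gy,z],[np.pi,0,yaw]))
u=np.array([np.cos(.053),np.sin(.053)]); b=np.array([622.5,134.3])-35*u
for yaw in (.053,.053+np.pi):
  for back,z in ((40,200),(0,180),(0,161)): print(yaw,solve_ik([*(b-back*u),z],[np.pi,0,yaw]))
E
```

```text
[ 5.21319e+02 -1.77759e+02 -1.29000e-01] [[-1.2, 0.6], [-0.2, 1.1], [-0.7, -0.0], [-0.3, 0.5], [0.9, 0.4], [0.5, -0.0], [-0.1, -1.2], [0.1, -1.3], [1.4, 0.2], [-0.3, -0.2], [0.3, -0.3], [-0.2, 0.8], [-1.2, -0.1], [1.8, 0.4]]
grip 486.61133182595114 -173.24144203669135
-0.12942820788288034 280 [-0.48500018  0.23535604 -0.19077561  1.14466468  0.          2.78602068]
-0.12942820788288034 112 [-0.48500018  0.38048806 -0.44868477  0.74162349  0.          2.78602068]
3.0121644457069126 280 [-0.48500018  0.23535604 -0.19077561  1.14466468  0.         -0.35557197]
3.0121644457069126 112 [-0.48500018  0.38048806 -0.44868477  0.74162349  0.         -0.35557197]
0.053 [ 0.10252065  0.37210438 -0.20844075  0.9902512   0.         -3.092072  ]
0.053 [ 0.09920903  0.45849764 -0.12768285  0.98461584  0.         -3.09538362]
0.053 [ 0.09920903  0.47404656 -0.15414192  0.94260785  0.         -3.09538362]
3.194592653589793 [ 0.10252065  0.37210438 -0.20844075  0.9902512   0.          0.04952065]
3.194592653589793 [ 0.09920903  0.45849764 -0.12768285  0.98461584  0.          0.04620903]
3.194592653589793 [ 0.09920903  0.47404656 -0.15414192  0.94260785  0.          0.04620903]
```

```bash
python3 - <<'E'
from h import *
yaw=-.129+np.pi; g=[486.6,-173.2]; o=[np.pi,0,yaw]
bot.move_ptp([*g,260],o); s=bot.get_state(); print(s['t'],s['tcp_pos'],s['orientation'])
bot.movel([*g,170],max_speed=150)
print(bot.movel([*g,114],max_speed=80,threshold=8)); s=bot.get_state(); print(s['t'],s['tcp_pos'],s['contact_force'])
im={n:imaging.capture(n) for n in('side','top')}
crop(im['side'],340,90,440,200,5,'pics/s2.png'); crop(im['top'],390,180,490,270,5,'pics/t2.png')
E
```

```text
3.4083 [ 486.79037545 -172.52310784  259.96895084] [ 3.14139950e+00 -2.64363749e-05  3.01374669e+00]
False
5.0083 [ 486.95675805 -173.38482962  114.38662788] [ 0.23075934 -0.1803332   0.19002341]
```

View pics/s2.png

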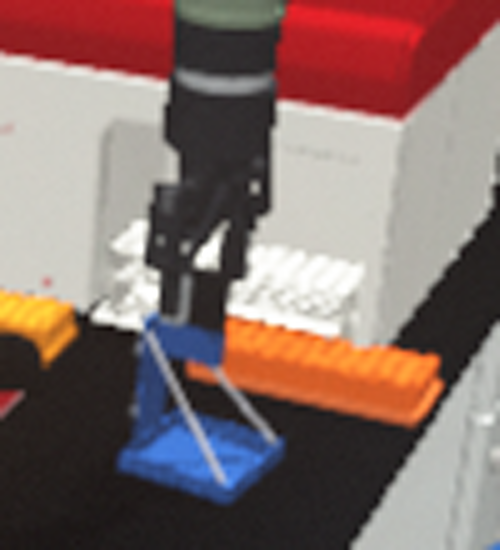

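View pics/t2.png

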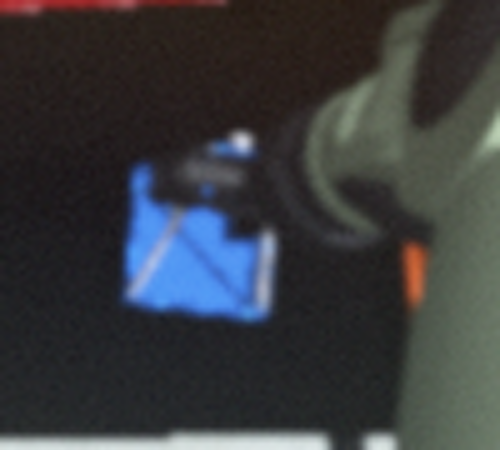

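The side view shows the open fingers at about (378,150) straddling the lug, and the bracket hasn't moved. Next I close and lift, then look again.

```bash
python3 - <<'E'
from h import *
bot.grip(0.0,80); s=bot.get_state(); print(s['t'],s['tcp_pos'],s['opening'],s['contact_force'],s['wrist_torque'],s['orientation'])
p=s['tcp_pos']
bot.movel([486.6,-173.2,194],max_speed=100); s=bot.get_state(); print(s['t'],s['tcp_pos'],s['opening'],s['contact_force'],s['wrist_torque'])
im={n:imaging.capture(n) for n in('side','top')}
crop(im['side'],340,70,440,190,5,'pics/s3.png'); crop(im['top'],390,180,490,270,5,'pics/t3.png')
E
```

```text
5.775 [ 486.46878112 -173.15837067  113.87956656] 0.12839479871021262 [-0.13227648  0.01536454 -0.56842863] [ 0.01574594 -0.00588773 -0.01303449] [ 3.14154679e+00 -2.91635220e-04  3.01260559e+00]
6.725 [ 486.13635874 -172.97242535  193.38358309] 0.129717436695383 [-0.37770742 -0.70756285 -1.69084613] [0.00706273 0.00836074 0.02007451]
```

View pics/s3.png

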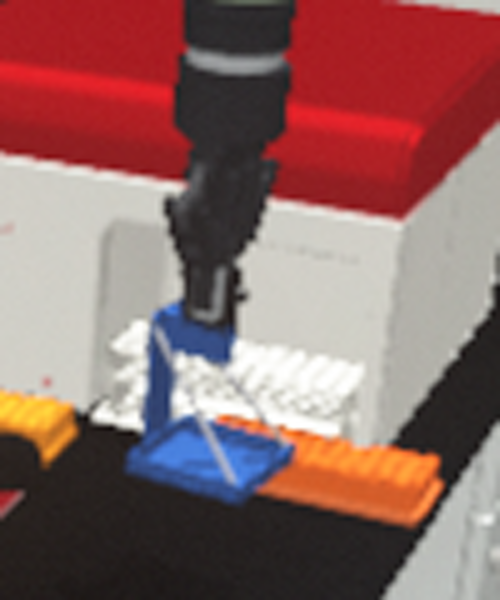

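The bracket is lifted level and held firmly (opening 0.13 is about the 12 mm lug). Moving it in front of the strip.

```bash
cat >> h.py <<'E'
UY=.053; U=np.array([np.cos(UY),np.sin(UY),0]); V=np.array([-np.sin(UY),np.cos(UY),0])
P0=np.array([622.5,134.3,0]); ORI=[np.pi,0,UY+np.pi]
def tgt(d,e,z): # d: back plane distance into strip (neg = before); e lateral offset; z tcp
    q=P0+U*(d-35)+V*e; q[2]=z; return list(q)
def loc(p): 
    q=np.asarray(p)-P0; return np.array([q@U+35,q@V,p[2]]).round(2)
def st(tag=''):
    s=bot.get_state(); f=s['contact_force']; print(tag,round(s['t'],2),'d,e,z',loc(s['tcp_pos']),'F',np.array([f@U,f@V,f[2]]).round(2),'M',s['wrist_torque'].round(2),'rpy',s['orientation'].round(3),round(s['opening'],3)); return s
E
python3 - <<'E'
from h import *
bot.move_ptp(tgt(-40,0,196),ORI); st()
bot.movel(tgt(-26,0,181),max_speed=100); bot.dwell(.2); st()
im={n:imaging.capture(n) for n in('side','top')}
crop(im['side'],250,100,350,230,5,'pics/s4.png'); crop(im['top'],290,130,390,230,6,'pics/t4.png')
E
```

```text
8.01 d,e,z [-40.01  -1.02 195.85] F [ 0.21 -0.72 -1.34] M [-0.03 -0.03 -0.02] rpy [-3.141 -0.    -3.09 ] 0.129
 8.57 d,e,z [-26.03  -0.25 181.25] F [-0.04  0.31 -2.52] M [-0.   -0.02 -0.01] rpy [-3.142  0.    -3.089] 0.129
```

View pics/s4.png

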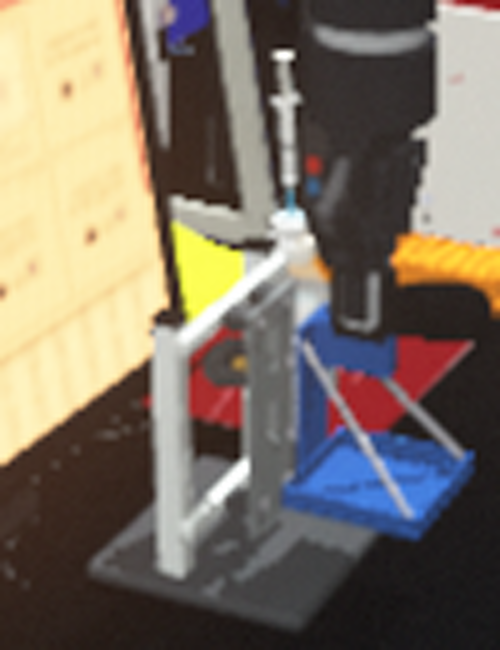

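View pics/t4.png

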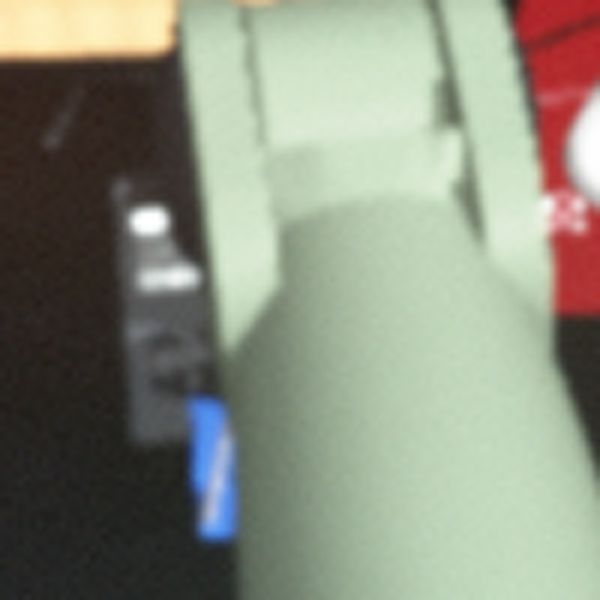

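```bash
python3 - <<'E'
from h import *
bot.movel(tgt(-18,0,180.8),max_speed=40); st()
print(bot.movel(tgt(4,0,180.8),max_speed=15,threshold=4)); st()
bot.dwell(.2); st()
E
```

```text
9.02 d,e,z [-1.7650e+01  2.0000e-02  1.8077e+02] F [-0.17 -0.83 -1.88] M [-0.    0.   -0.04] rpy [-3.142  0.    -3.089] 0.132
True
 10.05 d,e,z [-2.450e+00 -9.000e-02  1.799e+02] F [-0.34  0.77 -1.59] M [-0.04  0.01 -0.07] rpy [-3.141e+00 -3.000e-03 -3.089e+00] 0.131
 10.25 d,e,z [-3.0000e+00 -1.0000e-01  1.7925e+02] F [ 0.66 -0.32 -1.66] M [ 0.08 -0.01 -0.  ] rpy [-3.141 -0.004 -3.088] 0.128
```

```bash
python3 - <<'E'
from h import *
st()
im=np.mean([imaging.capture('side').astype(float) for _ in range(4)],0).astype(np.uint8)
crop(im,265,130,335,220,7,'pics/s5.png')
E
```

```text
10.25 d,e,z [-3.0000e+00 -1.0000e-01  1.7925e+02] F [ 0.66 -0.32 -1.66] M [ 0.08 -0.01 -0.  ] rpy [-3.141 -0.004 -3.088] 0.128
```

View pics/s5.png

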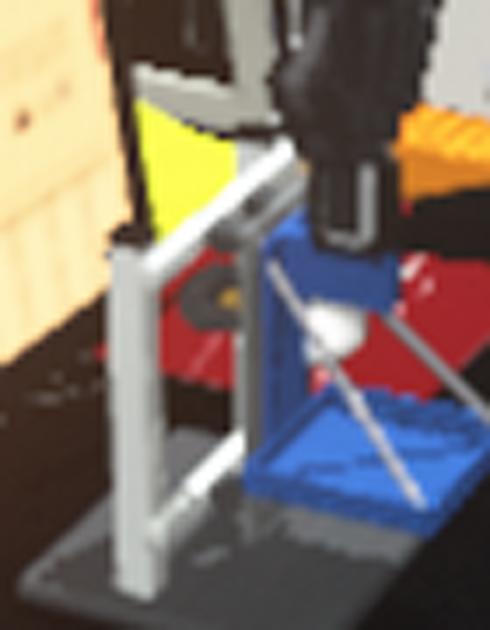

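The back plate lies up against the strip in the picture, and it advanced well past tab contact, so both tabs are in the slots. I'll confirm it is seated and feel the slots' sides.

```bash
python3 - <<'E'
from h import *
print(bot.movel(tgt(2,0,180),max_speed=10,threshold=6)); s=st('push')
d=loc(s['tcp_pos'])[0]-0.5
print(bot.movel(tgt(d,0,180),max_speed=10)); st('relax')
print(bot.movel(tgt(d,4,180),max_speed=8,threshold=4)); a=loc(st('left')['tcp_pos'])[1]
print(bot.movel(tgt(d,0,180),max_speed=20));st('mid')
print(bot.movel(tgt(d,-4,180),max_speed=8,threshold=4)); b=loc(st('right')['tcp_pos'])[1]
bot.movel(tgt(d,(a+b)/2,180),max_speed=15); bot.dwell(.2); st('centre')
E
```

```text
True
push 10.79 d,e,z [-2.3900e+00 -1.2000e-01  1.7885e+02] F [-0.09 -0.58 -1.58] M [0.05 0.07 0.  ] rpy [-3.141 -0.008 -3.088] 0.129
False
relax 11.11 d,e,z [ -2.88   0.   179.93] F [ 0.05  0.18 -1.37] M [ 0.    0.03 -0.  ] rpy [-3.141 -0.009 -3.088] 0.133
True
left 11.44 d,e,z [ -3.42   0.41 179.21] F [ 0.76 -0.63 -1.77] M [-0.14 -0.08 -0.  ] rpy [-3.138 -0.01  -3.089] 0.128
False
mid 11.69 d,e,z [-3.0300e+00  1.0000e-01  1.7977e+02] F [ 1.02 -0.87 -1.36] M [ 0.02 -0.01  0.04] rpy [-3.138 -0.012 -3.089] 0.132
False
right 12.34 d,e,z [ -3.    -3.13 179.89] F [ 0.05  4.71 -1.48] M [1.32 0.1  0.18] rpy [-3.14  -0.012 -3.089] 0.127
centre 12.87 d,e,z [ -2.78  -1.79 180.1 ] F [-0.66  0.28 -0.9 ] M [-0.01 -0.02 -0.01] rpy [-3.137 -0.011 -3.09 ] 0.132
```

```bash
python3 - <<'E'
from h import *
bot.movel(tgt(-2.6,-1.4,180),rot=ORI,max_speed=10); bot.dwell(.1); st('reset')
for z in (176,172,169.5):
    print(bot.movel(tgt(-2.4,-1.4,z),rot=ORI,max_speed=15,threshold=10)); st(z)
im=np.mean([imaging.capture('side').astype(float) for _ in range(2)],0).astype(np.uint8)
crop(im,265,130,335,220,7,'pics/s6.png')
E
```

```text
reset 13.22 d,e,z [ -2.64  -1.48 180.1 ] F [ 0.26 -0.23 -2.17] M [ 0.02  0.01 -0.  ] rpy [-3.141  0.    -3.089] 0.125
False
176 13.63 d,e,z [ -2.56  -1.4  175.78] F [-0.54 -0.25 -1.29] M [-0.09  0.06  0.01] rpy [-3.142 -0.    -3.089] 0.134
False
172 14.05 d,e,z [ -3.8   -1.39 171.83] F [-5.41 -0.96  2.13] M [-0.07  1.08  0.02] rpy [-3.141e+00 -3.000e-03 -3.089e+00] 0.132
False
169.5 14.37 d,e,z [ -3.3   -1.39 169.18] F [-4.48  0.07  1.63] M [-0.13  0.87  0.04] rpy [-3.141e+00 -2.000e-03 -3.088e+00] 0.129
```

View pics/s6.png

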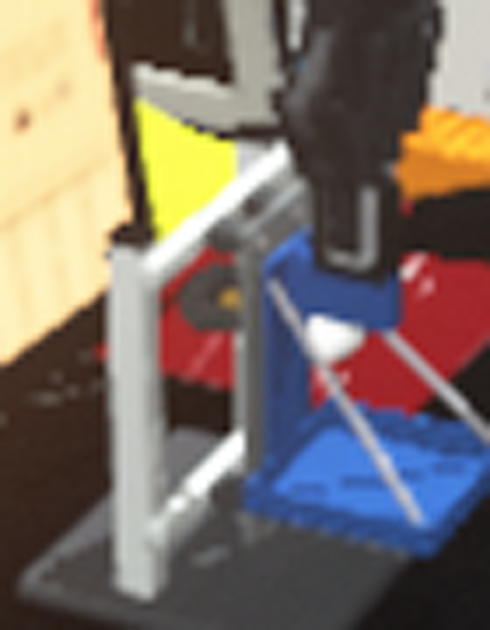

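The catch is behaving as described: about 5 N back and about 4 N up, with roughly 5 mm to go. Pressing on to the hard stop.

```bash
python3 - <<'E'
from h import *
for z in (167,165,163.5):
    print(bot.movel(tgt(-2.2,-1.4,z),rot=ORI,max_speed=15,threshold=12)); st(z)
print(bot.movel(tgt(-2.2,-1.4,159),rot=ORI,max_speed=12,threshold=15)); st('stop')
bot.dwell(.2); st()
E
```

```text
False
167 14.78 d,e,z [ -2.88  -1.37 166.19] F [-2.62 -0.35 -3.78] M [-0.04  0.83  0.  ] rpy [ 3.142e+00 -2.000e-03 -3.089e+00] 0.132
False
165 15.07 d,e,z [ -2.12  -1.39 164.68] F [-2.53  1.32 -3.89] M [-0.04  0.71 -0.02] rpy [ 3.142 -0.    -3.089] 0.125
False
163.5 15.32 d,e,z [ -1.81  -1.4  163.79] F [-3.61  0.09 -1.6 ] M [-0.07  0.49 -0.  ] rpy [-3.142e+00  1.000e-03 -3.089e+00] 0.13
True
stop 15.57 d,e,z [ -1.94  -1.39 163.64] F [-0.94 -0.62  4.38] M [-0.02  0.17 -0.01] rpy [-3.142e+00  1.000e-03 -3.088e+00] 0.131
 15.77 d,e,z [ -2.   -1.4 163.6] F [0.1  0.36 7.02] M [ 0.03 -0.02  0.  ] rpy [-3.141e+00  1.000e-03 -3.088e+00] 0.129
```

```bash
python3 - <<'E'
from h import *
bot.movel(tgt(-2.2,-1.4,163.8),rot=ORI,max_speed=10); bot.dwell(.1); s=st('unload')
bot.grip(0.6); st('open')
print(bot.movel(tgt(-2.2,-1.4,215),rot=ORI,max_speed=80,threshold=8)); st('up')
bot.movel(tgt(-2.2,-1.4,300),rot=ORI,max_speed=150)
bot.move_ptp([330,-150,330],[np.pi,0,np.pi]); bot.dwell(.3); st('away')
for n in('side','top'): np.save(f'pics/{n}_end.npy',np.mean([imaging.capture(n).astype(float) for _ in range(4)],0))
s=np.load('pics/side_end.npy').astype(np.uint8);t=np.load('pics/top_end.npy').astype(np.uint8)
cv2.imwrite('pics/s7full.png',s);cv2.imwrite('pics/t7full.png',t)
crop(s,265,130,345,225,6,'pics/s7.png');crop(t,300,145,375,225,8,'pics/t7.png')
E
```

```text
unload 16.32 d,e,z [ -1.99  -1.39 163.73] F [0.24 1.28 0.26] M [ 0.02 -0.13 -0.01] rpy [ 3.142  0.    -3.089] 0.128
open 16.78 d,e,z [ -2.21  -1.39 163.8 ] F [ 0.82 -0.76 -0.6 ] M [-0.02 -0.01 -0.03] rpy [ 3.142 -0.    -3.089] 0.598
False
up 17.57 d,e,z [ -2.48  -1.38 214.65] F [-0.57 -0.84 -0.08] M [-0.05 -0.01  0.01] rpy [-3.142e+00 -1.000e-03 -3.089e+00] 0.602
away 20.01 d,e,z [-271.78 -268.19  329.86] F [ 0.76 -0.36  0.31] M [-0.02  0.03 -0.03] rpy [ 3.141 -0.    -3.141] 0.596
```

View pics/s7.png

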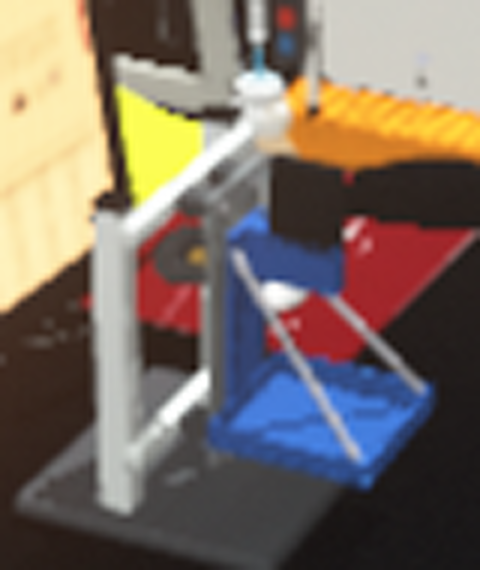

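View pics/t7.png

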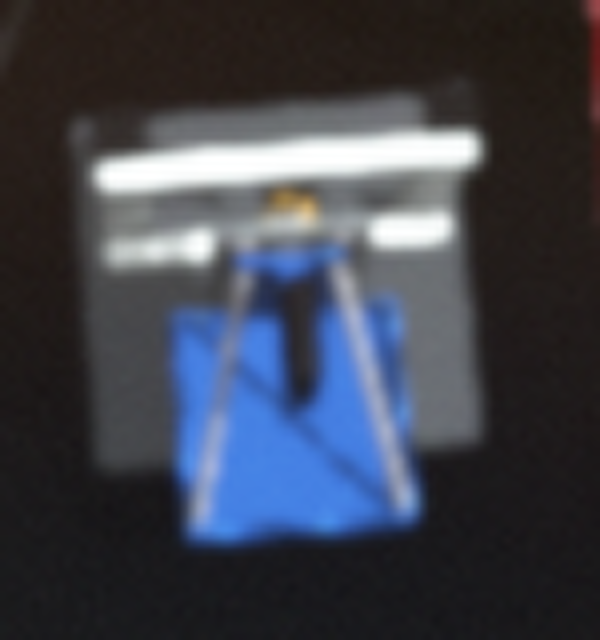

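View pics/s7full.png

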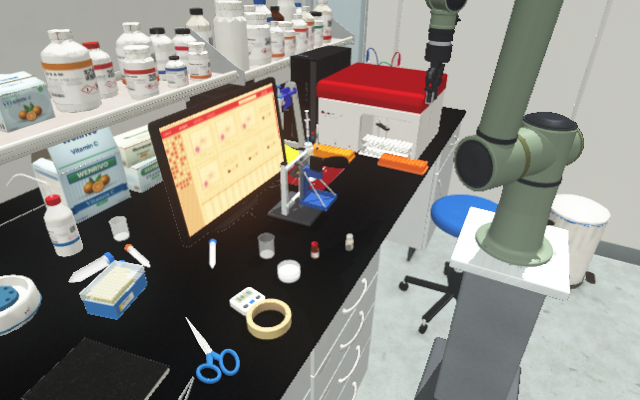

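The bracket hangs flat on the strip: lug at about (316,163) in the side image, tray bottom corner at about (326,211). The vials, beaker and timer are at the same pixels as before. One numeric check against the home pose before handing in.

```bash
python3 - <<'E'
from h import *
from scipy.optimize import least_squares
S=lambda x,y:np.array((265+(x+.5)/6-.5,130+(y+.5)/6-.5))
T=lambda x,y:np.array((300+(x+.5)/8-.5,145+(y+.5)/8-.5))
obs=[('side',S(365,488),(-92,45,0)),('side',S(209,447),(-2,45,0)),('side',S(343,293),(-55,6,95)),('top',T(190,545),(-92,45,2)),('top',T(420,520),(-92,-45,2)),('top',T(237,252),(-0,20,110)),('top',T(345,248),(0,-20,110))]
obs.pop(2)
M=np.array([o[2] for o in obs],float)
def f(p):
    c,s=np.cos(p[2]),np.sin(p[2]); W=M@np.array([[c,s,0],[-s,c,0],[0,0,1]])+[p[0],p[1],p[3]]
    return np.concatenate([proj(o[0],w)[0]-o[1] for o,w in zip(obs,W)])
r=least_squares(f,[622,133,.05,50]); print('x,y,yaw,z',r.x.round(3),np.abs(r.fun).max().round(2)); print('expected',(P0-2.2*U+-1.4*V).round(1),'z 50')
a=np.load('pics/side.npy');b=np.load('pics/side_end.npy')
for n,(x,y) in dict(beaker=(266,245),tvial_r=(315,250),vial_w=(349,241),timer=(246,299)).items(): print(n,np.abs(a-b)[y-14:y+14,x-12:x+12].mean().round(1))
print(bot.get_state()['t'])
E
```

```text
x,y,yaw,z [6.21775e+02 1.33545e+02 6.70000e-02 5.12100e+01] 0.66
expected [620.4 132.8   0. ] z 50
beaker 0.6
tvial_r 2.2
vial_w 4.1
timer 0.3
20.4083
```

```bash
python3 - <<'E'
from h import *
a=np.load('pics/side.npy').astype(np.uint8);b=np.load('pics/side_end.npy').astype(np.uint8)
c=np.hstack([x[225:265,300:365] for x in(a,b)]); cv2.imwrite('pics/v.png',cv2.resize(c,None,fx=6,fy=6,interpolation=cv2.INTER_CUBIC))
E
```

```text
(no output)
```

View pics/v.png

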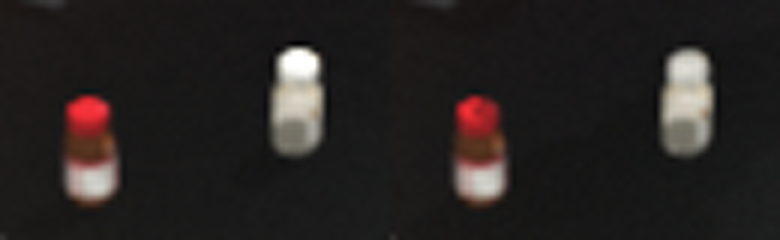

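The vials stand at the same pixels before and after. Only the arm's shadow on them differs. Handing in.

```bash
python3 - <<'E'
from h import *
print(bot.sign_off()); st()
E
```

```text
the job is handed in; nothing more can be done
None
the job is handed in; nothing more can be done
```

The bracket is hung on the strip, pressed past the catch to its hard stop, and let go. I handed the job in at about 20.4 s.

**What I did:** I gripped the lug at 80 N and pushed both tabs into the slots on the first try. Feeling the sides gave about 3.5 mm of play, so I centred the bracket in that before pressing down. The left contact was light and may have been friction, so that centre is good to about 1 mm. On the way down the catch resisted with about 5 N backwards and 4 N upwards, then snapped over. The hard stop came at TCP height 163.6 mm, against 163.9 mm expected.

**Last checks:**
- **Holding on its own:** with the gripper clear, the pictures show the bracket hanging flat on the strip.
- **Height:** the camera fit put the underside at 51.2 mm, against 50 mm for home. That 1.2 mm is within the 2 mm calibration, and I relied on the felt stop.
- **Position:** the same fit was 1.4 mm off in x, 0.7 mm in y and 0.014 rad in yaw from where I released it. My first camera estimate of the strip face was about 2.4 mm off from where contact was felt.
- **Other items:** the timer, beaker and both vials look unmoved. The vials showed a small brightness change, which a closer look put down to the arm's shadow.

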